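Sweep the offcuts off the bench into the scrap bin

ROBOT

A 7-joint arm with a two-finger parallel gripper is mounted at the origin on the work surface. World frame = base frame: x ahead of the robot, y to its left, z up, the work surface at z = 0. Lengths are in mm, angles in rad, forces in N, time in s.
With the tool pointing down it reaches from about 400 to 875 mm from the base axis. Payload 6.5 kg.
Tool frame: the origin (TCP) lies between the finger pads; the fingertips stand 11 mm ahead of it and the grasp point (between the pads) lies 8 mm behind it; z points along the fingers, y is the line along which they close (so a half turn about z gives the same grasp; the last joint's range is limited). The gripper opens to 85 mm and grips with 20 to 120 N. Pads are 22 mm wide; open, the fingers measure 114 mm over their backs; the gripper's body (76 mm by 85 mm) begins 54 mm behind the grasp point. The pads swing forward as they close: fully open they stand 13 mm farther back than shut.
Start: joints at [1.261, 0.536, -0.004, 1.538, 0.003, 1.067, -0.071], TCP at [156.901, -630.771, 220.99] pointing down, gripper open.
Joint ranges: [-2.7, 2.7], [-0.37, 2.16], [-1.27, 1.26], [0.24, 2.4], [-1.31, 4.45], [0.19, 1.91], [-2.76, 2.76]. Speed limits (rad/s): [2.39, 2.39, 3.14, 3.14, 3.14, 3.14, 3.14].

INTERFACE

Orientations are given as a 3x3 rotation matrix whose columns are the frame's x, y, z axes.
In Python, from bench import robot, imaging, workorder gives the robot as it stands. The module is installed in compiled form; this text tells all that it offers.
- The arm moves only by the shell command python3 -m handwheel 'ROWS'. ROWS is JSON, a list of rows, each an object of numbers: "jaw": the finger opening in mm, from 0 to 85.4; "x", "y", "z": the shift along the tool's x, y, z in mm; "spin": the turn about the tool's z in degrees. In form: [{"jaw": .., "x": .., "y": .., "z": .., "spin": ..}, ...]. A call has exactly 8 rows; each row shifts and turns the commanded pose from where the row before left it, along the tool's axes as they then stand; what a row does not reach is not made up. A row lasts 1/10 s, in which the tool goes at most 50 mm and 8.59 degrees, less where a joint would pass 70% of its speed; a pose out of reach is approached as far as the arm can. A call is refused whole if a number of a shift passes 50 or a number of a turn 8.59, either way. A call with a gripper value outside its range is refused whole. The fingers move at their own pace and stop on an object; the grip force is fixed at half the most. Time passes only in rows, so rows that do not move let the fingers close, or fill a call up. It gives the time, the measured TCP pose, the force, the opening and the grip force at its end, in the units of the state.
- robot.get_state(): the state, without advancing time (a new reading comes with each control period).
- imaging.read_camera(name): name is "scene" or "top" or "wrist"; returns a dict with "frame" (400x640x3 uint8, blue, green, red), "fx", "fy", "cx", "cy" (pixels), "cam_to_world" (4x4, takes a point from camera to world coordinates); the wrist camera has in their place "T_tool_cam" (4x4, takes a point from camera to tool coordinates, whose origin is the TCP and whose axes are the flange's). Camera axes: x right, y down, z forward; pixel columns grow to the right and rows downward; lengths in mm; the calibration is good to about 2 mm. A picture is of the moment at which its call begins: read the wrist's pose just before it. There is no depth.
- workorder.hand_in(): hands the job in; it is judged then, once.
The state is a dict: "time": time; "qpos": joint angles; "qd": joint speeds; "tau": joint torques, N m; "tcp_pos": TCP position; "orientation": TCP orientation; "force": force on the tool from outside, world axes, zero at the start; "moment": the same for the moment, N m; "opening": finger opening in mm; "gripper_force": force on a finger pad.
Only numpy, scipy, OpenCV 4.12 (cv2) and the standard library are available. Lean on these libraries where they do the work, as an engineer would, in place of code of your own. Each camera call takes 0.05 s, during which the arm holds its last target. There are 200 camera calls.

TASK

Clear the offcuts from the woodwork bench: with the fingertips, sweep the three wooden offcuts and the round saw plug along the bench top and over its far edge, so that all four drop into the grey scrap bin hanging there. Push them, do not pick up or carry any of them, and let none fall on the floor. Leave the screw tin, tape measure, glue bottle, try square and hole saw where they are.

Things in the scene. Friction and masses are not known exactly. Their poses are not given: they have to be found in the camera images.
- bin: grey open-topped plastic scrap bin, fixed, hung under the bench's far edge, its place along it varying. 240 (x) by 320 (y) by 120 mm deep, walls 5 mm; origin at the centre of its underside, axes parallel to the world's. Its rim lies 38 mm below the bench top; its near wall is tucked 8 mm under the bench edge. The inside of the mouth reaches 155 mm to each side of the origin in y and from the bench edge to 227 mm beyond it
- mouth_edge (a point): the point on the bench top's far edge (height 0) half-way along the bin's mouth. The edge is straight and runs along y through this point; the bench lies on its -x side, the bin below on its +x side
- batten_end_c (a point): offcut: mid-brown sawn batten end, a block 48 (own x) by 38 (own y) by 22 mm high, about 26 g, loose; the point is its centre, 11 mm above the bench top
- ply_offcut_c (a point): offcut: piece of plywood with striped edges, 55 (own x) by 42 (own y) by 15 mm high, about 24 g, loose; the point is its centre, 7.5 mm above the bench top
- beech_block_c (a point): offcut: pale beech block 42 by 42 by 20 mm high, about 24 g, loose, a thin darker line across it; the point is its centre, 10 mm above the bench top
- saw_plug_c (a point): round pale plug from a hole saw, lying flat, diameter 44 mm, 18 mm high, about 18 g, loose, with a dark pilot hole; the point is its centre, 9 mm above the bench top
- screw_tin_c (a point): round blue tin of screws standing on the bench, diameter 63 mm, 42 mm high, to be left alone; the point is its centre, 21 mm above the bench top
- tape_measure_c (a point): yellow and black tape measure standing on the bench, 58 (own x) by 31 (own y) by 54 mm high, to be left alone; the point is on its middle line, 27 mm above the bench top
- glue_bottle_c (a point): white glue bottle with blue label and orange nozzle, diameter 60 mm, 180 mm high, to be left alone; the point is on its axis, 90 mm above the bench top
- try_square_c (a point): try square lying flat, dark wooden stock 110 mm long across the end at own -x (75 mm from this point), steel blade reaching to 83 mm along own +x; 16 mm high, 65 mm at most to either side in own y; to be left alone; the point is 8 mm above the bench top
- hole_saw_c (a point): red hole saw with steel teeth standing cup-down on the bench, diameter 50 mm, 38 mm high with its steel arbor rising to 68 mm, to be left alone; the point is on its axis, 34 mm above the bench top

How it is judged (in metres and radians):
At the end, for the whole second after the job is handed in: All four offcuts lie at rest inside the bin (centres within its inner walls, less than 100 mm above its underside), and the tin, tape measure, glue bottle, try square and hole saw are each within 20 mm of where they stood (x of batten_end_c in the frame of bin between -0.115 and 0.115 m and y of batten_end_c in the frame of bin between -0.155 and 0.155 m and z of batten_end_c in the frame of bin between 0 and 0.1 m and linear speed of each of batten_end, ply_offcut, beech_block, saw_plug below 0.03 m/s and x of ply_offcut_c in the frame of bin between -0.115 and 0.115 m and y of ply_offcut_c in the frame of bin between -0.155 and 0.155 m and z of ply_offcut_c in the frame of bin between 0 and 0.1 m and x of beech_block_c in the frame of bin between -0.115 and 0.115 m and y of beech_block_c in the frame of bin between -0.155 and 0.155 m and z of beech_block_c in the frame of bin between 0 and 0.1 m and x of saw_plug_c in the frame of bin between -0.115 and 0.115 m and y of saw_plug_c in the frame of bin between -0.155 and 0.155 m and z of saw_plug_c in the frame of bin between 0 and 0.1 m and distance of each of screw_tin_c, tape_measure_c, glue_bottle_c, try_square_c, hole_saw_c from where it was at the start of the episode below 0.02 m); the robot touches nothing.
It fails at once if an offcut is lifted: its centre more than 45 mm above the bench top (height (world z) of any of batten_end_c, ply_offcut_c, beech_block_c, saw_plug_c above 0.045 m).
It fails at once if an offcut is carried out over the bin: still at bench height with its centre more than 80 mm beyond the bench edge ((world x of batten_end_c above 0.7 m and height (world z) of batten_end_c above 0 m) or (world x of ply_offcut_c above 0.7 m and height (world z) of ply_offcut_c above 0 m) or (world x of beech_block_c above 0.7 m and height (world z) of beech_block_c above 0 m) or (world x of saw_plug_c above 0.7 m and height (world z) of saw_plug_c above 0 m)).
It fails at once if an offcut falls past the bin towards the floor (height (world z) of any of batten_end_c, ply_offcut_c, beech_block_c, saw_plug_c below -0.175 m).
It fails at once if one of the other things on the bench is shifted or tipped by more than 20 mm (distance of any of screw_tin_c, tape_measure_c, glue_bottle_c, try_square_c, hole_saw_c from where it was at the start of the episode above 0.02 m).
It also fails if it takes over 64 s, if anything falls off the work surface, if the arm or the gripper's body presses on something with over 40 N, if the wrist force passes 120 N, or if a joint passes its speed limit or range.

## Working session

There is one attempt and no reset: what is moved stays moved. The work goes in short steps, Python scripts to look and compute and a shell command to move; the robot and the scene stay as the last step left them, time stands still between calls to the robot, and variables do not carry over. Pictures are saved under pics/ and viewed, at most 10 in all, crops included, and the job is handed in when it is done.

```bash
mkdir -p pics; python3 - <<'E'
from bench import robot, imaging
import cv2,numpy as np
s=robot.get_state();print(s['time'],s['tcp_pos'],s['orientation'],s['opening'])
for n in('top','scene'):
    d=imaging.read_camera(n);cv2.imwrite(f'pics/{n}0.png',d['frame']);print(n,d['fx'],d['fy'],d['cx'],d['cy'],np.round(d['cam_to_world'],3).tolist())
E
```

```text
0.0 [ 156.7315938  -630.17583873  220.12046534] [[ 9.70415932e-01  2.41438696e-01 -5.25093290e-04]
 [ 2.41439236e-01 -9.70414613e-01  1.60410067e-03]
 [-1.22266228e-04 -1.68342297e-03 -9.99998576e-01]] 85.59326293011826
top 448.9103850011031 448.9103850011031 323.8252685859528 189.3600185463856 [[0.007, -0.979, 0.205, 316.15], [-1.0, -0.007, 0.001, 50.952], [-0.0, -0.205, -0.979, 1280.594], [0.0, 0.0, 0.0, 1.0]]
scene 501.75281379577984 501.75281379577984 322.5828934626486 205.75420432685544 [[0.2, 0.547, -0.813, 1651.077], [0.98, -0.111, 0.167, -189.81], [0.001, -0.83, -0.558, 736.44], [0.0, 0.0, 0.0, 1.0]]
```

View pics/top0.png

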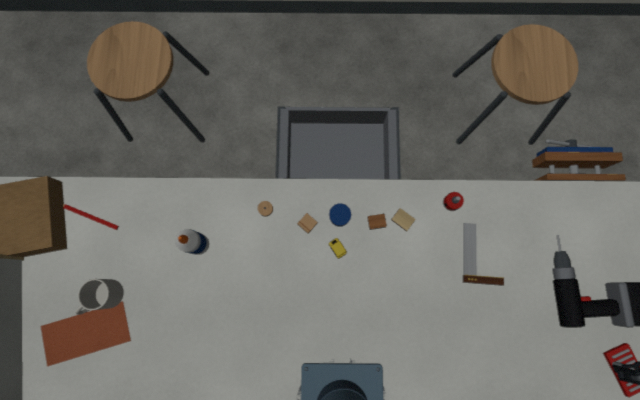

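View pics/scene0.png

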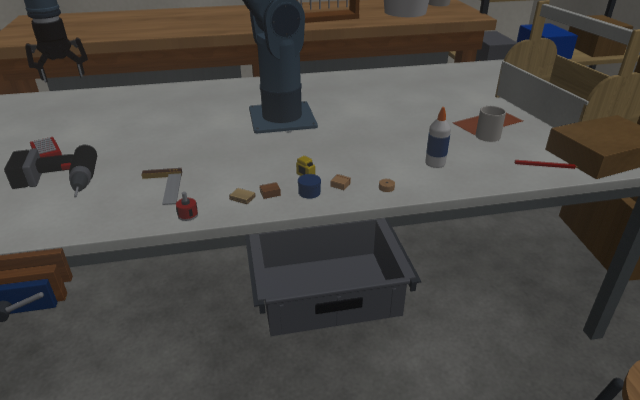

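The top view shows the bin mouth at columns 280–398, with the bench edge at row ~180. The offcuts are the plug (265,208), a block (307,222), the batten (377,221) and a pale block (403,219). The tin is at (340,214), the tape at (338,247), the hole saw at (453,200) and the glue bottle at (192,240).

```bash
cat > h.py <<'E'
from bench import robot, imaging
import cv2,numpy as np
def ray(d,u,v,z):
    T=np.array(d['cam_to_world']);r=T[:3,:3]@[(u-d['cx'])/d['fx'],(v-d['cy'])/d['fy'],1.];o=T[:3,3]
    return (o+r*(z-o[2])/r[2])[:2]
def blobs(d,z,win=(170,180,520,290)):
    f=d['frame'];h=cv2.cvtColor(f,cv2.COLOR_BGR2HSV)
    m=(h[...,1]>70).astype(np.uint8)*255
    x0,y0,x1,y1=win;k=np.zeros_like(m);k[y0:y1,x0:x1]=m[y0:y1,x0:x1]
    for c in cv2.findContours(k,cv2.RETR_EXTERNAL,cv2.CHAIN_APPROX_NONE)[0]:
        if cv2.contourArea(c)<40: continue
        M=cv2.moments(c);u,v=M['m10']/M['m00'],M['m01']/M['m00']
        w=np.array([ray(d,*p[0],z) for p in c],np.float32)
        r=cv2.minAreaRect(w);mm=np.zeros_like(m);cv2.drawContours(mm,[c],-1,255,-1)
        print(np.round([u,v]),'world',np.round(ray(d,u,v,z)),'rect',np.round(r[0]),np.round(r[1]),round(r[2]),'hsv',np.round(cv2.mean(h,mm)[:3]))
E
python3 - <<'E'
from h import *
d=imaging.read_camera('top');blobs(d,18)
for p in [(280,180),(398,180),(340,180),(288,115),(387,115)]:print(p,ray(d,*p,0),ray(d,*p,-38))
f=d['frame'];cv2.imwrite('pics/crop.png',cv2.resize(f[170:300,170:520],None,fx=2.28,fy=2.28,interpolation=cv2.INTER_CUBIC))
E
```

```text
[483. 279.] world [ 330. -389.] rect [ 330. -389.] [107.  19.] 86 hsv [ 13. 142.  63.]
[337. 248.] world [414.  14.] rect [414.  14.] [52. 32.] 34 hsv [ 26. 159. 126.]
[183. 239.] world [436. 448.] rect [435. 449.] [22. 26.] 0 hsv [ 11. 175.  88.]
[201. 244.] world [420. 395.] rect [420. 399.] [30. 57.] 70 hsv [108. 164.  38.]
[377. 221.] world [490. -97.] rect [490. -97.] [37. 48.] 10 hsv [ 13. 136.  98.]
[307. 223.] world [483. 100.] rect [483. 100.] [40. 40.] 46 hsv [ 16. 103. 123.]
[403. 219.] world [ 496. -172.] rect [ 495. -172.] [51. 40.] 53 hsv [ 20.  86. 128.]
[340. 214.] world [508.   7.] rect [508.   6.] [60. 57.] 0 hsv [108. 172.  81.]
[265. 208.] world [524. 220.] rect [524. 221.] [41. 38.] 46 hsv [ 16.  99. 120.]
[453. 201.] world [ 550. -318.] rect [ 550. -318.] [49. 55.] 0 hsv [ 22. 158.  97.]
(280, 180) [610.94737908 181.39085273] [619.69511612 185.26146128]
(398, 180) [ 613.43930015 -163.99916745] [ 622.26098176 -170.37756741]
(340, 180) [612.21446093   5.76834519] [620.99979701   4.42757973]
(288, 115) [812.43727862 162.71643725] [827.16397155 166.03290633]
(387, 115) [ 814.59258497 -136.14709778] [ 829.38323387 -141.69902308]
```

View pics/crop.png

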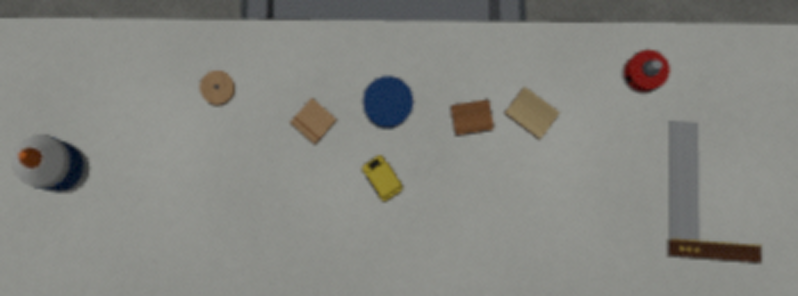

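```bash
cat > st.py <<'E'
from h import *
import sys
s=robot.get_state();R=s['orientation'];print('t',s['time'],np.round(s['tcp_pos'],1),'yaw',np.degrees(np.arctan2(R[1][0],R[0][0])).round(1),'open',s['opening'],'F',np.round(s['force'],1))
if len(sys.argv)>3: # target x y z
    print('tool delta',np.round(np.array(R).T@(np.array(sys.argv[1:4],float)-s['tcp_pos']),1))
E
python3 -m handwheel '[{"jaw":25,"x":29,"y":-31,"z":0,"spin":0},{"jaw":25,"x":29,"y":-31,"z":0,"spin":0},{"jaw":25,"x":29,"y":-31,"z":0,"spin":0},{"jaw":25,"x":29,"y":-31,"z":0,"spin":0},{"jaw":25,"x":29,"y":-31,"z":0,"spin":0},{"jaw":25,"x":29,"y":-31,"z":0,"spin":0},{"jaw":25,"x":29,"y":-31,"z":0,"spin":0},{"jaw":25,"x":29,"y":-31,"z":0,"spin":0}]'
python3 st.py 446 -105 100
```

```text
time: 0.95
tcp_pos: [322.6, -332.5, 221.0]
orientation: [[0.97, 0.241, -0.0], [0.241, -0.97, -0.0], [-0.0, 0.0, -1.0]]
force: [1.6, -0.5, 0.4]
opening: 25.0
gripper_force: 0.0
t 0.95 [ 322.6 -332.5  221. ] yaw 14.0 open 24.967894919501163 F [ 1.6 -0.5  0.4]
tool delta [ 174.6 -191.   120.9]
```

```bash
python3 -m handwheel '[{"jaw":25,"x":25,"y":-27,"z":17,"spin":0},{"jaw":25,"x":25,"y":-27,"z":17,"spin":0},{"jaw":25,"x":25,"y":-27,"z":17,"spin":0},{"jaw":25,"x":25,"y":-27,"z":17,"spin":0},{"jaw":25,"x":25,"y":-27,"z":17,"spin":0},{"jaw":25,"x":25,"y":-27,"z":17,"spin":0},{"jaw":25,"x":25,"y":-28,"z":17,"spin":0},{"jaw":25,"x":0,"y":0,"z":0,"spin":4}]' | head -2
python3 st.py 446 -105 18
python3 - <<'E'
from h import *
d=imaging.read_camera('wrist');cv2.imwrite('pics/w1.png',d['frame'])
E
```

```text
time: 1.75
tcp_pos: [447.3, -101.9, 100.3]
t 1.75 [ 447.3 -101.9  100.3] yaw 10.4 open 25.245187011619457 F [-0.2 -0.   0.2]
tool delta [-1.8  3.1 82.3]
```

View pics/w1.png

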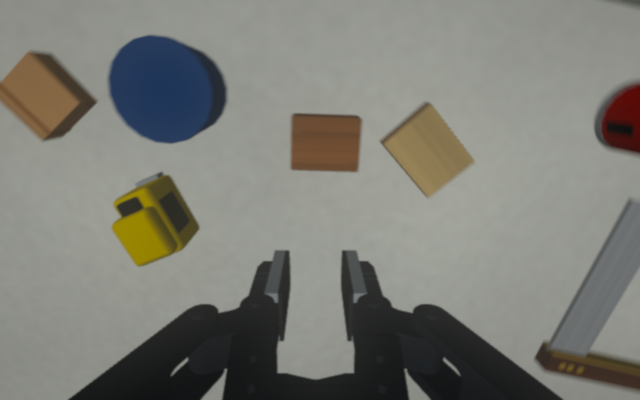

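The wrist view shows the batten square to the fingers: its centre is at (326,142), against the finger gap at column 316. I'll shift 4 mm along tool +y, lower and push.

```bash
python3 -m handwheel '[{"jaw":25,"x":-1,"y":4,"z":28,"spin":0},{"jaw":25,"x":0,"y":0,"z":28,"spin":0},{"jaw":25,"x":0,"y":0,"z":26,"spin":0},{"jaw":25,"x":5,"y":0,"z":0,"spin":0},{"jaw":25,"x":10,"y":0,"z":0,"spin":0},{"jaw":25,"x":15,"y":0,"z":0,"spin":0},{"jaw":25,"x":20,"y":0,"z":0,"spin":0},{"jaw":25,"x":20,"y":0,"z":0,"spin":0}]' | head -3
python3 st.py
python3 -m handwheel '[{"jaw":25,"x":20,"y":0,"z":0,"spin":0},{"jaw":25,"x":20,"y":0,"z":0,"spin":0},{"jaw":25,"x":18,"y":0,"z":0,"spin":0},{"jaw":25,"x":16,"y":0,"z":0,"spin":0},{"jaw":25,"x":16,"y":0,"z":0,"spin":0},{"jaw":25,"x":12,"y":0,"z":0,"spin":0},{"jaw":25,"x":0,"y":0,"z":0,"spin":0},{"jaw":25,"x":0,"y":0,"z":0,"spin":0}]' | head -3
python3 st.py
python3 - <<'E'
from h import *
d=imaging.read_camera('top');f=d['frame'];cv2.imwrite('pics/t1.png',cv2.resize(f[100:270,240:480],None,fx=2.5,fy=2.5,interpolation=cv2.INTER_CUBIC))
E
```

```text
time: 2.6
tcp_pos: [517.6, -99.6, 22.1]
orientation: [[0.985, 0.173, 0.003], [0.173, -0.985, -0.0], [0.003, 0.001, -1.0]]
t 2.6 [517.6 -99.6  22.1] yaw 10.0 open 24.869494041352024 F [-0.   0.1 -0.5]
time: 3.4
tcp_pos: [615.9, -82.0, 21.3]
orientation: [[0.985, 0.173, 0.002], [0.173, -0.985, -0.0], [0.002, 0.0, -1.0]]
t 3.4 [615.9 -82.   21.3] yaw 10.0 open 24.884503563380513 F [-0.5 -0.2 -0.1]
```

View pics/t1.png

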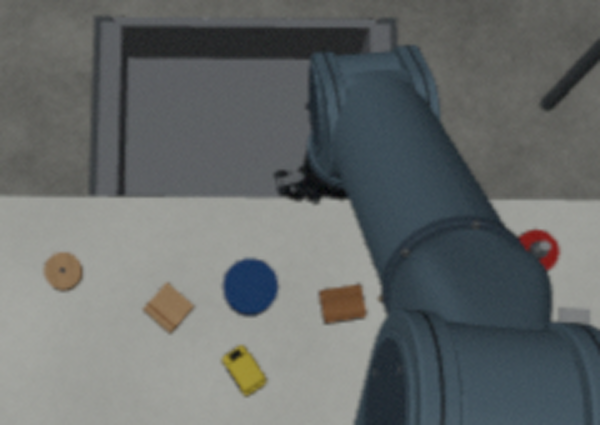

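The batten did not move; it is still at about (377,221) in the full image. The fingertips must have passed over it, with TCP z at 22 instead of 18. I'll go back behind it and find the true tip height.

```bash
python3 -m handwheel '[{"jaw":25,"x":0,"y":0,"z":-40,"spin":0},{"jaw":25,"x":-34,"y":0,"z":0,"spin":0},{"jaw":25,"x":-35,"y":0,"z":0,"spin":0},{"jaw":25,"x":-35,"y":0,"z":0,"spin":0},{"jaw":25,"x":-35,"y":0,"z":0,"spin":0},{"jaw":25,"x":-35,"y":0,"z":0,"spin":0},{"jaw":25,"x":0,"y":0,"z":20,"spin":0},{"jaw":25,"x":0,"y":0,"z":20,"spin":0}]' | head -3
python3 st.py
python3 -m handwheel '[{"jaw":25,"x":0,"y":0,"z":2,"spin":0},{"jaw":25,"x":0,"y":0,"z":2,"spin":0},{"jaw":25,"x":0,"y":0,"z":1,"spin":0},{"jaw":25,"x":0,"y":0,"z":1,"spin":0},{"jaw":25,"x":0,"y":0,"z":0,"spin":0},{"jaw":25,"x":0,"y":0,"z":0,"spin":0},{"jaw":25,"x":0,"y":0,"z":0,"spin":0},{"jaw":25,"x":0,"y":0,"z":0,"spin":0}]' | head -3
python3 st.py
python3 - <<'E'
from h import *
d=imaging.read_camera('wrist');cv2.imwrite('pics/w2.png',d['frame'])
E
```

```text
time: 4.25
tcp_pos: [442.9, -112.9, 20.6]
orientation: [[0.985, 0.172, 0.001], [0.172, -0.985, -0.001], [0.001, 0.001, -1.0]]
t 4.25 [ 442.9 -112.9   20.6] yaw 9.9 open 24.93018385721773 F [ 0.3 -0.5  0.6]
time: 5.05
tcp_pos: [443.9, -111.9, 14.1]
orientation: [[0.985, 0.173, 0.0], [0.173, -0.985, -0.0], [0.0, 0.0, -1.0]]
t 5.05 [ 443.9 -111.9   14.1] yaw 10.0 open 24.713360700581237 F [ 0.1  0.4 -0. ]
```

View pics/w2.png

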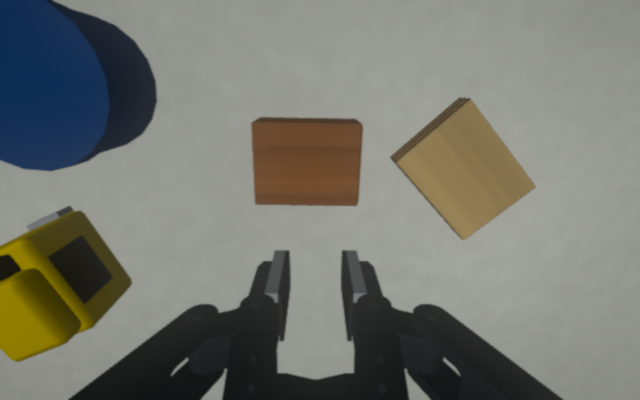

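The wrist view shows the batten at (306,162), still square and ahead of the finger gap at column 316. TCP z is 14 with no contact. I'll go 2 mm lower and push, checking halfway.

```bash
python3 -m handwheel '[{"jaw":25,"x":0,"y":-3,"z":1,"spin":0},{"jaw":25,"x":0,"y":0,"z":1,"spin":0},{"jaw":25,"x":8,"y":0,"z":0,"spin":0},{"jaw":25,"x":10,"y":0,"z":0,"spin":0},{"jaw":25,"x":15,"y":0,"z":0,"spin":0},{"jaw":25,"x":15,"y":0,"z":0,"spin":0},{"jaw":25,"x":15,"y":0,"z":0,"spin":0},{"jaw":25,"x":15,"y":0,"z":0,"spin":0}]' | head -2
python3 st.py
python3 - <<'E'
from h import *
d=imaging.read_camera('top');blobs(d,18)
E
```

```text
time: 5.9
tcp_pos: [521.9, -95.1, 12.0]
t 5.9 [521.9 -95.1  12. ] yaw 10.0 open 24.951302869039637 F [-0.1  0.6  0.4]
[337. 248.] world [414.  14.] rect [414.  14.] [52. 32.] 34 hsv [ 26. 155. 138.]
[183. 239.] world [436. 448.] rect [435. 449.] [22. 26.] 0 hsv [ 12. 174.  98.]
[201. 244.] world [420. 395.] rect [420. 399.] [30. 57.] 70 hsv [108. 159.  43.]
[307. 223.] world [483. 100.] rect [483. 100.] [40. 40.] 46 hsv [ 16. 100. 136.]
[340. 214.] world [508.   7.] rect [508.   6.] [60. 57.] 0 hsv [108. 169.  90.]
[265. 208.] world [524. 220.] rect [525. 220.] [41. 36.] 46 hsv [ 16.  97. 132.]
[453. 201.] world [ 550. -318.] rect [ 550. -318.] [49. 55.] 0 hsv [ 23. 155. 107.]
[429. 242.] world [ 431. -242.] rect [ 456. -264.] [307. 381.] 0 hsv [99. 77. 73.]
```

```bash
python3 -m handwheel '[{"jaw":25,"x":15,"y":0,"z":0,"spin":0},{"jaw":25,"x":15,"y":0,"z":0,"spin":0},{"jaw":25,"x":15,"y":0,"z":0,"spin":0},{"jaw":25,"x":15,"y":0,"z":0,"spin":0},{"jaw":25,"x":15,"y":0,"z":0,"spin":0},{"jaw":25,"x":12,"y":0,"z":0,"spin":0},{"jaw":25,"x":6,"y":0,"z":0,"spin":0},{"jaw":25,"x":0,"y":0,"z":0,"spin":0}]' | head -2
python3 st.py
python3 - <<'E'
from h import *
a=imaging.read_camera('scene')['frame'][100:380,140:460];b=imaging.read_camera('wrist')['frame']
b=cv2.resize(b,None,fx=.7,fy=.7);a=cv2.resize(a,(b.shape[0]*320//280,b.shape[0]))
cv2.imwrite('pics/m1.png',np.hstack([a,b]))
E
```

```text
time: 6.75
tcp_pos: [612.5, -79.0, 11.9]
t 6.75 [612.5 -79.   11.9] yaw 10.0 open 25.01913570615433 F [-0.3 -0.4 -0.2]
```

View pics/m1.png

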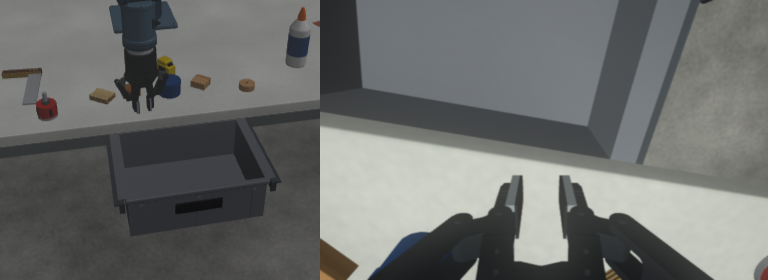

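The scene view shows the batten (brown, near scene pixel (266,190)) still in its old place behind the gripper, and the bin is empty. I'll check the true tip height by projecting points into both cameras.

```bash
python3 - <<'E'
from h import *
s=robot.get_state();R=np.array(s['orientation']);p=np.array(s['tcp_pos'])
w=imaging.read_camera('wrist');T=np.array(w['T_tool_cam']);print(np.round(T,3).tolist())
def pr(d,Tcw,P):
    q=np.linalg.inv(Tcw)@np.r_[P,1];return np.round([d['fx']*q[0]/q[2]+d['cx'],d['fy']*q[1]/q[2]+d['cy']],0)
for z in(-13,0,11):print('wrist',z,[pr(w,T,[a,b,z]) for a in(-11,11) for b in(-12.5,12.5)])
sc=imaging.read_camera('scene');cv2.imwrite('pics/s2.png',cv2.resize(sc['frame'][150:240,230:340],None,fx=7,fy=6.5,interpolation=cv2.INTER_CUBIC))
for z in(-10,0,11):print('scene',z,[pr(sc,np.array(sc['cam_to_world']),p+R@np.array([11,b,z])) for b in(-20,20)])
print([pr(sc,np.array(sc['cam_to_world']),np.array(q)) for q in([490,-97,11],[620,-79,0])])
# table line: bench edge in wrist with wrist-based ray
Tw=np.eye(4);Tw[:3,:3]=R;Tw[:3,3]=p;w['cam_to_world']=Tw@T
for uv in((120,182),(400,225),(500,240)):print(uv,ray(w,*uv,0))
E
```

```text
[[0.0, -0.945, -0.328, 83.421], [1.0, 0.0, 0.001, -0.623], [-0.001, -0.328, 0.945, -152.902], [0.0, 0.0, 0.0, 1.0]]
wrist -13 [array([291., 287.]), array([342., 287.]), array([289., 247.]), array([343., 247.])]
wrist 0 [array([292., 272.]), array([340., 272.]), array([291., 235.]), array([341., 235.])]
wrist 11 [array([294., 262.]), array([338., 262.]), array([293., 226.]), array([339., 226.])]
scene -10 [array([292., 211.]), array([276., 215.])]
scene 0 [array([292., 215.]), array([276., 218.])]
scene 11 [array([292., 218.]), array([277., 222.])]
[array([270., 190.]), array([284., 220.])]
(120, 182) [628.33375611  26.0596602 ]
(400, 225) [ 629.89280123 -122.22646905]
(500, 240) [ 630.69282808 -178.57109479]
```

View pics/s2.png

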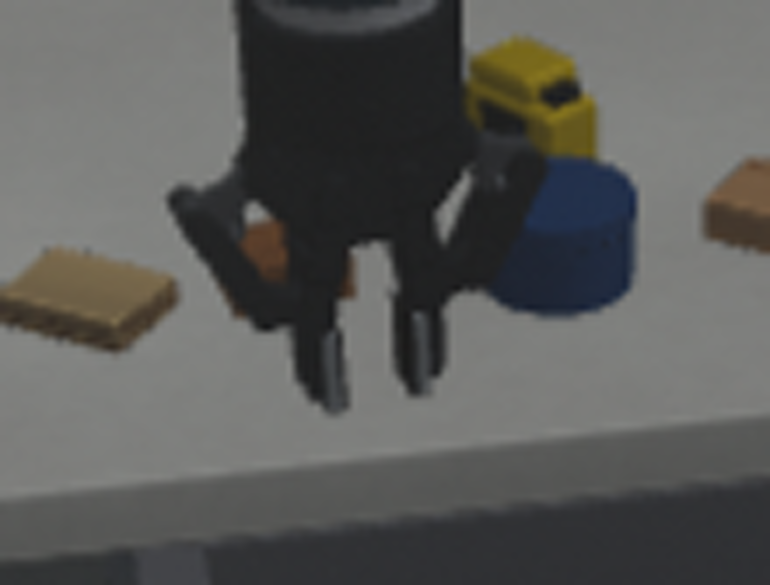

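The fingertip ends are at scene (278,213) and (290,208), and at wrist row ~250. Both match tool z ≈ −12, so at this opening the tips stand ~24 mm higher than nominal. I'll go back and lower to TCP z ≈ −5, watching the force.

```bash
python3 -m handwheel '[{"jaw":25,"x":0,"y":0,"z":-20,"spin":0},{"jaw":25,"x":-34,"y":0,"z":0,"spin":0},{"jaw":25,"x":-34,"y":0,"z":0,"spin":0},{"jaw":25,"x":-34,"y":0,"z":0,"spin":0},{"jaw":25,"x":-34,"y":0,"z":0,"spin":0},{"jaw":25,"x":-34,"y":0,"z":0,"spin":0},{"jaw":25,"x":0,"y":0,"z":15,"spin":0},{"jaw":25,"x":0,"y":0,"z":10,"spin":0}]' | head -2
python3 st.py
python3 -m handwheel '[{"jaw":25,"x":0,"y":0,"z":3,"spin":0},{"jaw":25,"x":0,"y":0,"z":3,"spin":0},{"jaw":25,"x":0,"y":0,"z":2,"spin":0},{"jaw":25,"x":0,"y":0,"z":2,"spin":0},{"jaw":25,"x":0,"y":0,"z":0,"spin":0},{"jaw":25,"x":0,"y":0,"z":0,"spin":0},{"jaw":25,"x":0,"y":0,"z":0,"spin":0},{"jaw":25,"x":0,"y":0,"z":0,"spin":0}]' | head -2
python3 st.py
```

```text
time: 7.75
tcp_pos: [443.3, -109.3, 6.8]
t 7.75 [ 443.3 -109.3    6.8] yaw 9.9 open 25.15895349134826 F [1.4 0.1 0.7]
time: 8.55
tcp_pos: [444.4, -108.8, -2.9]
t 8.55 [ 444.4 -108.8   -2.9] yaw 10.0 open 24.851969028778722 F [-0.8 -0.2 -0. ]
```

```bash
python3 -m handwheel '[{"jaw":25,"x":0,"y":0,"z":1,"spin":0},{"jaw":25,"x":0,"y":0,"z":1,"spin":0},{"jaw":25,"x":8,"y":0,"z":0,"spin":0},{"jaw":25,"x":10,"y":0,"z":0,"spin":0},{"jaw":25,"x":15,"y":0,"z":0,"spin":0},{"jaw":25,"x":15,"y":0,"z":0,"spin":0},{"jaw":25,"x":15,"y":0,"z":0,"spin":0},{"jaw":25,"x":15,"y":0,"z":0,"spin":0}]' | head -2
python3 st.py
python3 - <<'E'
from h import *
w=imaging.read_camera('wrist');b=w['frame'];h=cv2.cvtColor(b,cv2.COLOR_BGR2HSV)
m=cv2.inRange(h,(5,110,40),(18,255,255));m[:100]=0
for c in cv2.findContours(m,cv2.RETR_EXTERNAL,cv2.CHAIN_APPROX_NONE)[0]:
    if cv2.contourArea(c)>300:print(cv2.boundingRect(c),cv2.contourArea(c))
E
```

```text
time: 9.35
tcp_pos: [522.7, -94.9, -5.0]
t 9.35 [522.7 -94.9  -5. ] yaw 10.0 open 25.334076314464266 F [-0.1 -0.8  0.8]
(253, 170, 119, 94) 9855.0
```

The batten is now held against the fingers: wrist columns 253–372, rows 170–264. I'll push it on over the edge.

```bash
python3 -m handwheel '[{"jaw":25,"x":15,"y":0,"z":0,"spin":0},{"jaw":25,"x":15,"y":0,"z":0,"spin":0},{"jaw":25,"x":15,"y":0,"z":0,"spin":0},{"jaw":25,"x":15,"y":0,"z":0,"spin":0},{"jaw":25,"x":15,"y":0,"z":0,"spin":0},{"jaw":25,"x":12,"y":0,"z":0,"spin":0},{"jaw":25,"x":6,"y":0,"z":0,"spin":0},{"jaw":25,"x":0,"y":0,"z":0,"spin":0}]' | head -2
python3 st.py
cat > seg.py <<'E'
from h import *
w=imaging.read_camera('wrist');b=w['frame'];h=cv2.cvtColor(b,cv2.COLOR_BGR2HSV)
s=robot.get_state();Tw=np.eye(4);Tw[:3,:3]=s['orientation'];Tw[:3,3]=s['tcp_pos'];w['cam_to_world']=Tw@np.array(w['T_tool_cam'])
m=cv2.inRange(h,(5,70,40),(30,255,255))
for c in cv2.findContours(m,cv2.RETR_EXTERNAL,cv2.CHAIN_APPROX_NONE)[0]:
    if cv2.contourArea(c)>300:
        M=cv2.moments(c);u,v=M['m10']/M['m00'],M['m01']/M['m00'];print('wrist',cv2.boundingRect(c),round(u),round(v),cv2.contourArea(c),'bench',np.round(ray(w,u,v,10)),'binfloor',np.round(ray(w,u,v,-140)))
E
python3 seg.py
```

```text
time: 10.2
tcp_pos: [613.5, -78.8, -5.1]
t 10.2 [613.5 -78.8  -5.1] yaw 10.0 open 24.62285324615328 F [-0.7  0.9  0.2]
wrist (285, 104, 69, 66) 319 137 2548.5 bench [674. -69.] binfloor [652. -75.]
```

The batten has dropped: its blob shrank to 69 px and lies in the bin at about y −75. Next is the ply, pushed along about 50° yaw from behind its short face.

```bash
python3 -m handwheel '[{"jaw":25,"x":0,"y":0,"z":-45,"spin":0},{"jaw":25,"x":-34,"y":21,"z":0,"spin":0},{"jaw":25,"x":-34,"y":21,"z":0,"spin":0},{"jaw":25,"x":-34,"y":21,"z":0,"spin":0},{"jaw":25,"x":-34,"y":21,"z":0,"spin":0},{"jaw":25,"x":-35,"y":21,"z":0,"spin":0},{"jaw":25,"x":0,"y":0,"z":0,"spin":-8},{"jaw":25,"x":0,"y":0,"z":0,"spin":-8}]' | head -2
python3 -m handwheel '[{"jaw":25,"x":0,"y":0,"z":0,"spin":-8},{"jaw":25,"x":0,"y":0,"z":0,"spin":-8},{"jaw":25,"x":0,"y":0,"z":0,"spin":-8},{"jaw":25,"x":0,"y":0,"z":0,"spin":0},{"jaw":25,"x":0,"y":0,"z":0,"spin":0},{"jaw":25,"x":0,"y":0,"z":0,"spin":0},{"jaw":25,"x":0,"y":0,"z":0,"spin":0},{"jaw":25,"x":0,"y":0,"z":0,"spin":0}]' | head -2
python3 st.py 463 -212 -6; python3 seg.py
python3 - <<'E'
from h import *
cv2.imwrite('pics/w3.png',imaging.read_camera('wrist')['frame'])
E
```

```text
time: 11.05
tcp_pos: [460.2, -213.7, 40.0]
time: 11.85
tcp_pos: [462.5, -212.1, 40.0]
t 11.85 [ 462.5 -212.1   40. ] yaw 49.9 open 25.381420657777852 F [0.4 0.6 0. ]
tool delta [ 0.4  0.3 46. ]
wrist (281, 92, 82, 105) 323 143 7650.5 bench [ 499. -174.] binfloor [ 485. -196.]
```

View pics/w3.png

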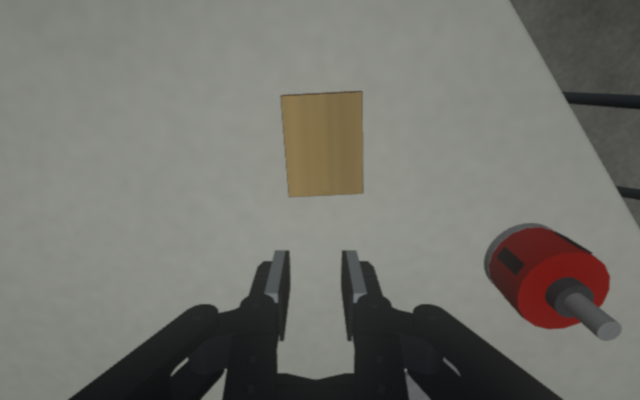

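The ply is square ahead at (323,143), about 4 mm right of the gap. The hole saw at (550,280) is well clear.

```bash
python3 -m handwheel '[{"jaw":25,"x":0,"y":3,"z":20,"spin":0},{"jaw":25,"x":0,"y":0,"z":20,"spin":0},{"jaw":25,"x":0,"y":0,"z":8,"spin":0},{"jaw":25,"x":0,"y":0,"z":0,"spin":0},{"jaw":25,"x":8,"y":0,"z":0,"spin":0},{"jaw":25,"x":14,"y":0,"z":0,"spin":0},{"jaw":25,"x":18,"y":0,"z":0,"spin":0},{"jaw":25,"x":18,"y":0,"z":0,"spin":0}]' | head -2
python3 st.py;python3 seg.py
```

```text
time: 12.75
tcp_pos: [503.9, -168.2, -7.1]
t 12.75 [ 503.9 -168.2   -7.1] yaw 50.0 open 25.184915470460236 F [-0.4  0.3 -0.1]
wrist (268, 130, 106, 129) 320 192 12542.0 bench [ 533. -135.] binfloor [ 504. -174.]
```

```bash
python3 -m handwheel '[{"jaw":25,"x":18,"y":0,"z":0,"spin":0},{"jaw":25,"x":20,"y":0,"z":0,"spin":0},{"jaw":25,"x":20,"y":0,"z":0,"spin":0},{"jaw":25,"x":20,"y":0,"z":0,"spin":0},{"jaw":25,"x":20,"y":0,"z":0,"spin":0},{"jaw":25,"x":20,"y":0,"z":0,"spin":0},{"jaw":25,"x":18,"y":0,"z":0,"spin":0},{"jaw":25,"x":15,"y":0,"z":0,"spin":0}]' | head -2
python3 st.py;python3 seg.py
python3 -m handwheel '[{"jaw":25,"x":10,"y":0,"z":0,"spin":0},{"jaw":25,"x":10,"y":0,"z":0,"spin":0},{"jaw":25,"x":5,"y":0,"z":0,"spin":0},{"jaw":25,"x":0,"y":0,"z":0,"spin":0},{"jaw":25,"x":0,"y":0,"z":0,"spin":0},{"jaw":25,"x":0,"y":0,"z":0,"spin":0},{"jaw":25,"x":0,"y":0,"z":0,"spin":0},{"jaw":25,"x":0,"y":0,"z":0,"spin":0}]' | head -2
python3 st.py;python3 seg.py
```

```text
time: 13.6
tcp_pos: [600.4, -52.5, -7.5]
t 13.6 [600.4 -52.5  -7.5] yaw 50.0 open 25.33872839588306 F [-0.2  0.1  0.5]
wrist (268, 128, 142, 132) 329 189 14445.0 bench [632. -21.] binfloor [607. -61.]
time: 14.45
tcp_pos: [615.2, -35.4, -8.0]
t 14.45 [615.2 -35.4  -8. ] yaw 49.9 open 25.152972854182906 F [-1.4 -0.3  0.2]
wrist (349, 155, 59, 67) 378 188 2401.0 bench [662. -20.] binfloor [655. -75.]
wrist (342, 48, 85, 85) 384 90 3641.0 bench [687.  11.] binfloor [708. -11.]
```

Two blobs now lie in the bin: batten and ply. Next is the beech block, approached at yaw −6 from (441,105), lifting over the tin and tape on the way.

```bash
python3 -m handwheel '[{"jaw":25,"x":0,"y":0,"z":-45,"spin":0},{"jaw":25,"x":0,"y":0,"z":-45,"spin":0},{"jaw":25,"x":-1,"y":-45,"z":0,"spin":0},{"jaw":25,"x":-1,"y":-45,"z":0,"spin":0},{"jaw":25,"x":-1,"y":-45,"z":0,"spin":0},{"jaw":25,"x":-1,"y":-45,"z":0,"spin":0},{"jaw":25,"x":-1,"y":-43,"z":0,"spin":0},{"jaw":25,"x":0,"y":0,"z":0,"spin":8}]' | head -2
python3 -m handwheel '[{"jaw":25,"x":0,"y":0,"z":0,"spin":8},{"jaw":25,"x":0,"y":0,"z":0,"spin":8},{"jaw":25,"x":0,"y":0,"z":0,"spin":8},{"jaw":25,"x":0,"y":0,"z":0,"spin":8},{"jaw":25,"x":0,"y":0,"z":0,"spin":8},{"jaw":25,"x":0,"y":0,"z":0,"spin":8},{"jaw":25,"x":0,"y":0,"z":0,"spin":0},{"jaw":25,"x":0,"y":0,"z":0,"spin":0}]' | head -2
python3 st.py 441 105 -7; python3 seg.py
```

```text
time: 15.3
tcp_pos: [436.3, 108.0, 81.9]
time: 16.1
tcp_pos: [441.4, 104.7, 82.1]
t 16.1 [441.4 104.7  82.1] yaw -5.8 open 24.923990939799307 F [ 0.3 -0.1  0.2]
tool delta [-0.4 -0.3 89.1]
wrist (407, 191, 95, 99) 455 241 4502.0 bench [402.   3.] binfloor [321. -59.]
wrist (275, 102, 87, 87) 318 145 3984.0 bench [484.  99.] binfloor [458. 100.]
wrist (84, 64, 80, 71) 123 99 4307.0 bench [527. 221.] binfloor [529. 304.]
```

```bash
python3 -m handwheel '[{"jaw":25,"x":-4,"y":0,"z":25,"spin":0},{"jaw":25,"x":0,"y":0,"z":25,"spin":0},{"jaw":25,"x":0,"y":0,"z":25,"spin":0},{"jaw":25,"x":0,"y":0,"z":14,"spin":0},{"jaw":25,"x":0,"y":0,"z":0,"spin":0},{"jaw":25,"x":8,"y":0,"z":0,"spin":0},{"jaw":25,"x":12,"y":0,"z":0,"spin":0},{"jaw":25,"x":15,"y":0,"z":0,"spin":0}]' | head -2
python3 st.py; python3 seg.py
python3 -m handwheel '[{"jaw":25,"x":15,"y":0,"z":0,"spin":0},{"jaw":25,"x":15,"y":0,"z":0,"spin":0},{"jaw":25,"x":15,"y":0,"z":0,"spin":0},{"jaw":25,"x":15,"y":0,"z":0,"spin":0},{"jaw":25,"x":15,"y":0,"z":0,"spin":0},{"jaw":25,"x":15,"y":0,"z":0,"spin":0},{"jaw":25,"x":10,"y":0,"z":0,"spin":0},{"jaw":25,"x":5,"y":0,"z":0,"spin":0}]' | head -2
python3 st.py; python3 seg.py
```

```text
time: 16.95
tcp_pos: [474.1, 101.4, -5.9]
t 16.95 [474.1 101.4  -5.9] yaw -6.0 open 24.894860028186734 F [ 0.2 -0.4  0.4]
wrist (467, 301, 105, 99) 514 347 2546.0 bench [421.   4.] binfloor [271. -92.]
wrist (247, 151, 132, 131) 312 217 9857.5 bench [504. 100.] binfloor [444. 108.]
wrist (0, 136, 92, 102) 40 186 7465.0 bench [531. 215.] binfloor [500. 349.]
time: 17.8
tcp_pos: [578.1, 90.1, -6.4]
t 17.8 [578.1  90.1  -6.4] yaw -6.1 open 24.969200679277936 F [-0.5  0.9  0.6]
wrist (31, 332, 97, 68) 75 365 3926.0 bench [536. 222.] binfloor [398. 376.]
wrist (247, 150, 133, 133) 313 218 10012.0 bench [605.  88.] binfloor [544.  96.]
wrist (468, 38, 85, 63) 509 69 3659.0 bench [658.   7.] binfloor [656. -75.]
wrist (388, 0, 84, 47) 427 18 2683.5 bench [679.  38.] binfloor [700.  -9.]
```

```bash
python3 -m handwheel '[{"jaw":25,"x":8,"y":0,"z":0,"spin":0},{"jaw":25,"x":10,"y":0,"z":0,"spin":0},{"jaw":25,"x":10,"y":0,"z":0,"spin":0},{"jaw":25,"x":8,"y":0,"z":0,"spin":0},{"jaw":25,"x":0,"y":0,"z":0,"spin":0},{"jaw":25,"x":0,"y":0,"z":0,"spin":0},{"jaw":25,"x":0,"y":0,"z":0,"spin":0},{"jaw":25,"x":0,"y":0,"z":0,"spin":0}]' | head -2
python3 st.py; python3 seg.py
```

```text
time: 18.65
tcp_pos: [611.9, 86.6, -7.1]
t 18.65 [611.9  86.6  -7.1] yaw -6.0 open 24.830927875314472 F [-0.3  0.4  0.4]
wrist (277, 95, 69, 70) 311 130 2519.0 bench [677.  82.] binfloor [658.  85.]
wrist (462, 85, 82, 59) 502 113 3201.0 bench [676.   5.] binfloor [655. -75.]
wrist (384, 14, 82, 78) 426 53 4094.0 bench [701.  36.] binfloor [708. -11.]
```

The beech is in too. Last is the plug, pushed along yaw −50 from (497,254).

```bash
python3 -m handwheel '[{"jaw":25,"x":0,"y":0,"z":-45,"spin":0},{"jaw":25,"x":-27,"y":-31,"z":0,"spin":0},{"jaw":25,"x":-27,"y":-31,"z":0,"spin":0},{"jaw":25,"x":-26,"y":-31,"z":0,"spin":0},{"jaw":25,"x":-26,"y":-31,"z":0,"spin":0},{"jaw":25,"x":-26,"y":-30,"z":0,"spin":0},{"jaw":25,"x":0,"y":0,"z":0,"spin":8},{"jaw":25,"x":0,"y":0,"z":0,"spin":8}]' | head -2
python3 -m handwheel '[{"jaw":25,"x":0,"y":0,"z":0,"spin":8},{"jaw":25,"x":0,"y":0,"z":0,"spin":8},{"jaw":25,"x":0,"y":0,"z":0,"spin":8},{"jaw":25,"x":0,"y":0,"z":0,"spin":4},{"jaw":25,"x":0,"y":0,"z":0,"spin":0},{"jaw":25,"x":0,"y":0,"z":0,"spin":0},{"jaw":25,"x":0,"y":0,"z":0,"spin":0},{"jaw":25,"x":0,"y":0,"z":0,"spin":0}]' | head -2
python3 st.py 497 254 -7; python3 seg.py
```

```text
time: 19.5
tcp_pos: [496.0, 255.4, 38.1]
time: 20.3
tcp_pos: [497.3, 253.4, 38.0]
t 20.3 [497.3 253.4  38. ] yaw -50.0 open 25.0515970898845 F [-0.6 -0.   0.4]
tool delta [-0.7 -0.2 45. ]
wrist (272, 118, 81, 82) 312 159 5005.0 bench [526. 220.] binfloor [507. 246.]
```

```bash
python3 -m handwheel '[{"jaw":25,"x":0,"y":-2,"z":20,"spin":0},{"jaw":25,"x":0,"y":0,"z":20,"spin":0},{"jaw":25,"x":0,"y":0,"z":5,"spin":0},{"jaw":25,"x":0,"y":0,"z":0,"spin":0},{"jaw":25,"x":8,"y":0,"z":0,"spin":0},{"jaw":25,"x":12,"y":0,"z":0,"spin":0},{"jaw":25,"x":14,"y":0,"z":0,"spin":0},{"jaw":25,"x":14,"y":0,"z":0,"spin":0}]' | head -2
python3 st.py; python3 seg.py
python3 -m handwheel '[{"jaw":25,"x":14,"y":0,"z":0,"spin":0},{"jaw":25,"x":14,"y":0,"z":0,"spin":0},{"jaw":25,"x":14,"y":0,"z":0,"spin":0},{"jaw":25,"x":14,"y":0,"z":0,"spin":0},{"jaw":25,"x":14,"y":0,"z":0,"spin":0},{"jaw":25,"x":14,"y":0,"z":0,"spin":0},{"jaw":25,"x":8,"y":0,"z":0,"spin":0},{"jaw":25,"x":4,"y":0,"z":0,"spin":0}]' | head -2
python3 st.py; python3 seg.py
```

```text
time: 21.15
tcp_pos: [531.2, 216.6, -6.4]
t 21.15 [531.2 216.6  -6.4] yaw -50.1 open 24.823748467615964 F [ 0.7  0.2 -0.4]
wrist (264, 165, 103, 103) 315 217 8057.5 bench [550. 192.] binfloor [511. 239.]
time: 22.0
tcp_pos: [592.0, 143.3, -7.1]
t 22.0 [592.  143.3  -7.1] yaw -50.1 open 25.116332670182807 F [ 0.2 -0.1 -0.7]
wrist (263, 164, 104, 105) 315 217 8252.5 bench [609. 122.] binfloor [570. 169.]
wrist (270, 50, 54, 57) 297 78 2838.0 bench [652.  82.] binfloor [659.  85.]
```

```bash
python3 -m handwheel '[{"jaw":25,"x":10,"y":0,"z":0,"spin":0},{"jaw":25,"x":12,"y":0,"z":0,"spin":0},{"jaw":25,"x":12,"y":0,"z":0,"spin":0},{"jaw":25,"x":8,"y":0,"z":0,"spin":0},{"jaw":25,"x":0,"y":0,"z":0,"spin":0},{"jaw":25,"x":0,"y":0,"z":0,"spin":0},{"jaw":25,"x":0,"y":0,"z":0,"spin":0},{"jaw":25,"x":0,"y":0,"z":0,"spin":0}]' | head -2
python3 st.py; python3 seg.py
```

```text
time: 22.85
tcp_pos: [617.9, 113.0, -7.1]
t 22.85 [617.9 113.   -7.1] yaw -50.0 open 24.872529971302896 F [ 0.5 -0.3  0.2]
wrist (270, 86, 57, 71) 298 122 3270.5 bench [667.  64.] binfloor [662.  81.]
wrist (289, 0, 65, 36) 323 12 1363.0 bench [685.  28.] binfloor [699.   5.]
```

```bash
python3 -m handwheel '[{"jaw":25,"x":0,"y":0,"z":-45,"spin":0},{"jaw":25,"x":0,"y":0,"z":-45,"spin":0},{"jaw":25,"x":-40,"y":0,"z":0,"spin":0},{"jaw":25,"x":-40,"y":0,"z":0,"spin":0},{"jaw":25,"x":-40,"y":0,"z":0,"spin":0},{"jaw":25,"x":-40,"y":0,"z":0,"spin":0},{"jaw":25,"x":0,"y":0,"z":0,"spin":0},{"jaw":25,"x":0,"y":0,"z":0,"spin":0}]' | head -2
python3 - <<'E'
from h import *
d=imaging.read_camera('top');blobs(d,18);a=d['frame'][90:290,180:520]
b=imaging.read_camera('scene')['frame'][130:340,150:420]
b=cv2.resize(b,None,fx=300/210,fy=300/210,interpolation=cv2.INTER_CUBIC);a=cv2.resize(a,(408,240),interpolation=cv2.INTER_CUBIC)
a=cv2.copyMakeBorder(a,0,60,0,0,cv2.BORDER_CONSTANT);cv2.imwrite('pics/end.png',np.hstack([a,b]))
E
```

```text
time: 23.7
tcp_pos: [514.7, 236.3, 83.0]
[483. 279.] world [ 330. -389.] rect [ 330. -389.] [107.  20.] 86 hsv [ 13. 139.  69.]
[337. 248.] world [414.  14.] rect [414.  14.] [52. 32.] 34 hsv [ 26. 156. 136.]
[183. 239.] world [436. 448.] rect [435. 449.] [22. 26.] 0 hsv [ 11. 173.  97.]
[340. 214.] world [508.   7.] rect [508.   6.] [60. 57.] 0 hsv [108. 170.  89.]
[453. 201.] world [ 550. -318.] rect [ 550. -318.] [49. 55.] 0 hsv [ 19. 155. 106.]
[227. 237.] world [441. 324.] rect [452. 333.] [307. 206.] 0 hsv [102.  77.  67.]
```

View pics/end.png

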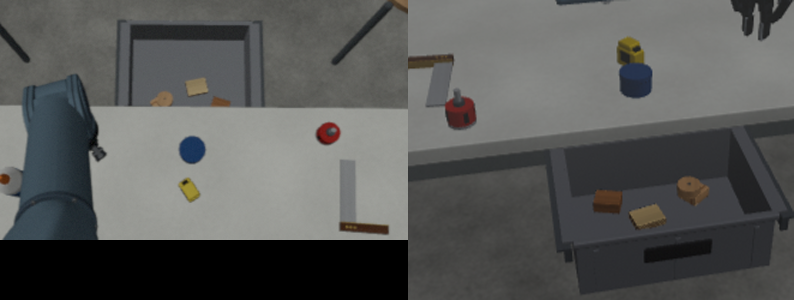

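The final view shows all four in the bin, with the plug resting on the beech at right (690,190). The tin, tape, hole saw and square are unmoved, and the glue bottle's nozzle is unchanged too.

```bash
python3 -c "
from bench import workorder
print(workorder.hand_in())"
```

```text
the job is handed in; nothing more can be done
None
```

The job is handed in: all four offcuts are in the scrap bin and the tin, tape measure, glue bottle, try square and hole saw have not moved, as seen in the last camera views at about 24 s; the hand-in gave no verdict.

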